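Zero the ski tester's travel gauge

TASK

Zero the travel gauge on the green hood of the ski binding tester: push its carriage fully home into the blue dock, and lock it there by folding the red cam lever down. Then take the red-handled screwdriver from the beech tool block, reach with its blade through the brass-ringed hole on top of the dock, press the recessed red zero button all the way down and finish while still holding it down with the screwdriver in the gripper. Leave the other tools and boxes where they are.

Things in the scene. Friction and masses are not known exactly. Their poses are not given: they have to be found in the camera images.
- gauge: Fixed travel gauge on the green hood: aluminium plate 190 x 66 x 8 mm, steel rail (20 wide, top at height 18) along it, blue dock over one end. Origin on its underside, 2.5 mm above z = 0. Local x: along the rail, the way the carriage is pushed home; z up. Plate x = -99 to 91 mm; dock x = 41 to 88, y = -31 to 31, flat top at height 49 (all heights in mm over the underside).
- aperture (a point): Centre of the hole's mouth on the dock, at the top of the brass ring (gauge x = 61, y = 0, height 52 mm). Ring 25 mm outside, 17 inside, 3 high; the hole below it is 16 mm wide through the 10 mm plate. 3 mm below the plate lies the carriage nose (height 36) with a 16 mm well for the button, exactly under the hole only when the carriage is home.
- carriage (a joint): Slide of the black carriage (110 x 44 mm) along gauge +x, in m: 0 = farthest out, 0.060 = home against its stop. Unlocked it moves with about 2 N of friction; locked, a cam grips the rail. Behind the gauge (x over 0.5 m) the ski, its levers and the boot stand up to 0.4 m high: cross on the near side.
- thumb_plate (a point): Middle of the rear face (looking along gauge -x) of the carriage's upright aluminium thumb plate, at height 42 mm. The plate is 38 mm wide, 6 thick, its top edge 10 mm above this point. Push here along gauge +x, with the fingertips 5 to 14 mm below this point so that they clear the rail behind it.
- cam_lever (a joint): Hinge of the red cam lever on the carriage, in rad: 0 = upright (free), 1.45 = folded forward toward the dock, nearly level (locked). It turns about gauge +y: its upper end goes toward gauge +x and down. It stiffens from about 0.6 rad, where the cam meets the rail (up to about 12 N at the grip), and stays where it is left.
- lever_pivot (a point): Axis of the cam lever, on the carriage, 13 mm ahead (gauge +x) of the thumb plate's rear face and 29 mm above the gauge's underside.
- lever_tip (a point): Upper end of the lever, 55 mm from its pivot. The red grip is the last 36 mm, 18 mm wide and 10 mm thick. Folded, its tip ends 6 mm short of the dock, so press it down about 40 mm from the pivot, on its upper face, to stay clear of the dock.
- zero_button (a joint): Travel of the red zero button, straight down, in m: 0 = up, 0.005 = fully down. Spring: 3 N at the start, 5.5 N at the bottom.
- button_top (a point): Centre of the top of the red zero button, 13 mm in diameter, on the carriage nose; 33 mm above the gauge's underside when up, so 19 mm below the mouth of the hole in the dock when the carriage is home.
- tool_block: Fixed beech block, 120 x 52 x 66 mm, on the console to the right. Origin under its centre, local x along its length. The screwdriver stands in the bore at x = -34 mm, a black marker in the pocket at x = +34 mm (the marker's top is 144 mm above the console).
- tool_bore (a point): Mouth of the screwdriver's bore, on top of the block: 8.8 mm in diameter, 58 mm deep, vertical.
- screwdriver: Screwdriver, 180 mm long, 90 g, standing blade down in the block, tip on the bore's bottom, leaning up to 2 degrees. Local y runs from blade to handle (up). Origin at the handle's lower end, 12.5 mm beside the axis (the axis is at local z = 12.5 mm). Red handle: upper 90 mm, 28 x 25 mm thick. Shaft: lower 90 mm, 7.2 mm in diameter.
- handle_mid (a point): On the screwdriver's axis in the handle, 50 mm above the handle's lower end, 140 mm above the blade tip: grip here, about 150 mm above the console. Grip across the block's length to stay clear of the marker; the blade must rise 60 mm to leave the block.
- blade_tip (a point): Centre of the lower end of the screwdriver's blade.
- marker: Black marker, 18 mm thick, 136 mm long, standing in the tool block's other pocket. Leave it there.
- parts_case: Small green tin with a grey lid, 62 x 68 x 55 mm, on the hood. Leave alone. Origin under its centre.
- abrasive_block: Black rubber block, 34 x 60 x 22 mm, on the hood. Leave alone. Origin under its centre.
- spanner: Small ring spanner, 134 x 22 x 5 mm, flat on the console. Leave alone. Origin under its centre.
Mind the look-alikes: they are no part of the job. Of the things that look like the screwdriver, the smaller one is meant.

How it is judged:
On the way:
1. the carriage is home in the dock and the cam lever is folded down, locking it (value of joint carriage above 0.057 m and value of joint cam_lever above 1.3 rad), for 0.2 s.
At the end, for the whole second after the job is handed in: Carriage within 3 mm of its home stop, cam lever folded past 1.3 rad; the blade of the gripped screwdriver, within 8 mm of the zero button's centre, holds the button down more than 4 of its 5 mm with more than 2 N all through the last second; the robot itself presses on no part of the gauge (all of step 1 and value of joint zero_button above 0.004 m and contact force between screwdriver and zero_button above 2 N and contact force between the fingers and screwdriver above 3 N and contact force between the arm and gauge below 1 N and horizontal distance between blade_tip and button_top below 0.008 m); the arm keeps its last pose, push and grip.
It fails at once if the marker is pulled or knocked out of the block, or the tin, the rubber block or the spanner is shoved more than 3 cm (distance of any of marker, parts_case, abrasive_block, spanner from where it was at the start of the episode above 0.03 m).
It also fails if it takes over 61 s, if anything falls off the work surface, if the arm or the gripper's body presses on something with over 40 N, if the wrist force passes 120 N, or if a joint passes its speed limit or range.

ROBOT

A 6-joint arm with a two-finger parallel gripper is mounted at the origin on a cart in front of the work surface, level with it; the furniture and walls round the work are solid. World frame = base frame: x ahead of the robot, y to its left, z up, the work surface at z = 0. Lengths are in m, angles in rad, forces in N, time in s.
With the tool pointing down it reaches from about 0.25 to 0.85 m from the base axis. Payload 12.5 kg.
Tool frame: the origin (TCP) lies midway between the tips of the shut fingers; the grasp point (between the pads) lies 19 mm behind it; z points along the fingers, y is the line along which they close (so a half turn about z gives the same grasp; the last joint's range is limited). The gripper opens to 93 mm and grips with 3 to 60 N. Pads are 15 mm wide; open, the fingers measure 128 mm over their backs; the gripper's body (75 mm by 188 mm) begins 65 mm behind the grasp point.
Start: joints at [1.031, 0.351, 1.652, -0, 1.139, -0.085], TCP at [0.242, 0.494, 0.219] pointing down, gripper open.
Joint ranges: [-2.75, 2.75], [-0.79, 2.1], [0.01, 2.65], [-1.57, 4.71], [0.07, 3.14], [-2.87, 2.87]. Speed limits (rad/s): [2.22, 2.22, 2.79, 3.14, 3.14, 3.14].

INTERFACE

Orientations are given as a unit quaternion [w, x, y, z].
In Python, from station import get_obs, capture, sign_off gives the robot as it stands. The module is installed in compiled form; this text tells all that it offers.
- The arm moves only by the tool drive_tool, never from a script. Its argument "increments" is a list of rows, each a list of 2 entries, a list of its own where there are three numbers: the shift along the tool's x, y, z in m, then the turn about the tool's z in rad. A call has exactly 10 rows; each row is the pose to reach, as a shift and turn from the pose commanded when the call began, along the tool's axes at that moment; what a row does not reach only later rows make up. A row lasts 1/10 s, in which the tool goes at most 50 mm and 8.59 degrees, less where a joint would pass 70% of its speed; a pose out of reach is approached as far as the arm can. A call with a gripper value outside its range is refused whole. "hand" is the opening, from -1 (shut) to 1 (fully open), set as the call begins (left out, the last holds). The fingers move at their own pace and stop on an object; "grip_force" is the grip in N (left out, the last holds). Time passes only in rows, so rows that repeat a pose let the fingers close, or fill a call up. It gives the time, the measured TCP pose, the force, the opening and the grip force at its end, in the units of the state.
- get_obs(): the state, without advancing time (a new reading comes with each control period).
- capture(name): name is "side" or "top" or "wrist"; returns a dict with "color" (384x512x3 uint8, red, green, blue), "intrinsics" (3x3 intrinsics, pixels), "k1" (the pictures are not rectified: a ray, as slopes to the right and down, at radius r is drawn at 1 + k1 r^2 times it, then the intrinsics apply), "eye" and "attitude" of the camera in the world. Camera axes: x right, y down, z forward; pixel columns grow to the right and rows downward; lengths in m; the calibration is good to about 2 mm. A picture is of the moment at which its call begins. There is no depth.
- sign_off(): hands the job in; it is judged then, once.
The state is a dict: "time": time; "q": joint angles; "dq": joint speeds; "joint_efforts": joint torques, N m; "tool_pos": TCP position; "orientation": TCP orientation; "wrist_force": force on the tool from outside, world axes, zero at the start; "wrist_torque": the same for the moment, N m; "grip_width": opening from 0.0 (shut) to 1.0 (fully open); "grip_force": force on a finger pad.
Only numpy, scipy, OpenCV 4.12 (cv2) and the standard library are available. Lean on these libraries where they do the work, as an engineer would, in place of code of your own. Each camera call takes 0.05 s, during which the arm holds its last target. There are 200 camera calls.

## Working session

There is one attempt and no reset: what is moved stays moved. The work goes in short steps, Python scripts to look and compute and a tool call to move; the robot and the scene stay as the last step left them, time stands still between calls to the robot, and variables do not carry over. Pictures are saved under pics/ and viewed, at most 10 in all, crops included, and the job is handed in when it is done.

Besides the shell and the picture viewer there is one more tool, called after "Call:" as name(argument=value, ...), one argument or row to a line, values as JSON. drive_tool: Moves the arm, as the interface text tells. Its arguments: {"type":"object","properties":{"increments":{"type":"array"},"hand":{"type":"number"},"grip_force":{"type":"number"}},"required":["increments"]}

```bash
mkdir -p pics; cat > h.py <<'E'
import numpy as np, cv2, pickle
from scipy.spatial.transform import Rotation as R
from station import get_obs, capture, sign_off
def snap(n,fn):
    c=capture(n); cv2.imwrite(f'pics/{fn}.png',c['color'][:,:,::-1]); pickle.dump(c,open(f'pics/{fn}.pkl','wb')); return c
def load(fn): return pickle.load(open(f'pics/{fn}.pkl','rb'))
def rot(c):
    a=np.array(c['attitude'],float)
    return a if a.shape==(3,3) else R.from_quat(a,scalar_first=True).as_matrix()
def ray(c,uv):
    k=float(c['k1']); d=cv2.undistortPoints(np.array([[uv]],float),np.array(c['intrinsics'],float),np.array([k,0,0,0,0.]))[0,0]
    v=rot(c)@np.array([d[0],d[1],1]); return np.array(c['eye'],float),v/np.linalg.norm(v)
def tri(*cu):
    A=np.zeros((3,3));b=np.zeros(3);rs=[ray(c,u) for c,u in cu]
    for e,v in rs: P=np.eye(3)-np.outer(v,v);A+=P;b+=P@e
    x=np.linalg.solve(A,b); return x,[round(float(np.linalg.norm(np.cross(x-e,v)))*1000,1) for e,v in rs]
def atz(c,uv,z): e,v=ray(c,uv); return e+v*(z-e[2])/v[2]
def proj(c,p):
    q=rot(c).T@(np.array(p)-np.array(c['eye'])); x,y=q[:2]/q[2]; s=1+float(c['k1'])*(x*x+y*y); K=np.array(c['intrinsics'])
    return (K@[x*s,y*s,1])[:2]
E
python3 - <<'E'
from h import *
ims=[]
for n in ['side','top','wrist']:
    c=snap(n,n+'0'); print(n,c['eye'],c['attitude'],c['k1'],np.array(c['intrinsics'])[0]); 
o=get_obs(); print(o)
E
```

```text
side [ 0.43646344 -1.0162475   0.70486443] [-0.50896848  0.86032417 -0.01860739  0.02114634] -0.018064639604108097 [358.33196172   0.         254.26395107]
top [0.10989553 0.02609775 1.59155688] [ 0.08626617 -0.69388477  0.70888111 -0.09257243] -0.051543148131893604 [406.31551591   0.         250.42816032]
wrist [0.18220521 0.52224337 0.38405516] [0.10238903 0.84196375 0.52588026 0.06374553] -0.02735375489199989 [326.06687882   0.         252.93986196]
{'time': 0.15, 'q': array([ 1.03141124e+00,  3.51074528e-01,  1.65225257e+00, -1.44785105e-06,
        1.13910239e+00, -8.45818649e-02]), 'dq': array([-3.20056201e-04, -1.26853318e-03, -2.04875028e-03, -3.29635499e-04,
        1.36353134e-05, -4.20434433e-04]), 'joint_efforts': array([ 7.47287104e-04, -4.97467053e+01, -2.85347039e+01,  6.99115475e-02,
        2.45471997e-02, -7.29249859e-05]), 'tool_pos': array([0.24144428, 0.49388745, 0.2182552 ]), 'orientation': array([-1.27804941e-04,  2.25446477e-01,  9.74255465e-01, -3.98416545e-04]), 'wrist_force': array([-0.78100515,  0.36202841,  0.24458877]), 'wrist_torque': array([-0.04988645,  0.00749437, -0.01863205]), 'grip_force': 0.0, 'grip_width': 0.9984015234584589}
```

View pics/side0.png

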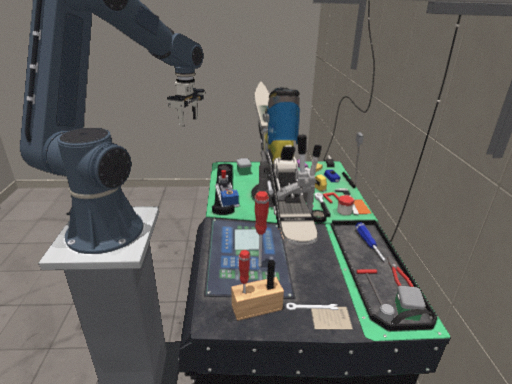

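View pics/top0.png

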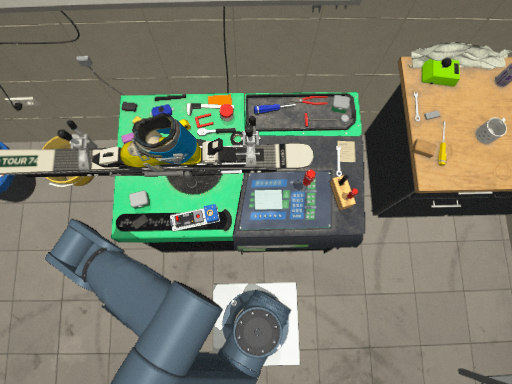

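The side view shows the tool block at (258,298) with the small screwdriver at (245,265), and the gauge at (225,190). In the top view the gauge is at (195,218), dock to the right (210,215), and the block at (345,193). I'll enlarge those areas.

```bash
python3 - <<'E'
from h import *
def crop(fn,x,y,w,h,W,H): 
    return cv2.resize(cv2.imread(f'pics/{fn}.png')[y:y+h,x:x+w],(W,H),interpolation=cv2.INTER_CUBIC)
a=crop('top0',110,195,130,50,780,300)
b=crop('side0',205,160,50,60,250,300); d=crop('side0',225,230,65,90,217,300); e=crop('top0',295,165,75,70,313,300)
cv2.imwrite('pics/m0.png',np.vstack([a,np.hstack([b,d,e])]))
for n,u in [('top0',(210,215)),('top0',(345,193)),('top0',(180,220))]: print(n,u,atz(load(n),u,.05))
E
```

```text
top0 (210, 215) [0.40653909 0.16588511 0.05      ]
top0 (345, 193) [ 0.48294468 -0.36295386  0.05      ]
top0 (180, 220) [0.38931078 0.28125808 0.05      ]
```

View pics/m0.png

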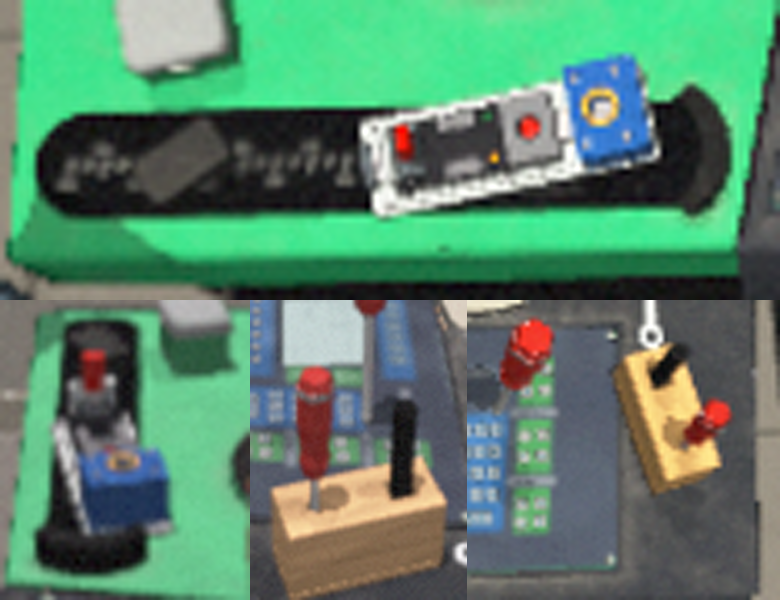

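```bash
python3 - <<'E'
from h import *
t=load('top0');s=load('side0')
T=lambda x,y:(110+x/6-.4,195+y/6-.4)
S=lambda x,y:(205+x/5-.4,160+(y-300)/5-.4)
D=lambda x,y:(225+(x-250)/3.338-.4,230+(y-300)/3.333-.4)
E=lambda x,y:(295+(x-467)/4.173-.4,165+(y-300)/4.286-.4)
print('ap',tri((t,T(600,107)),(s,S(123,463))))
print('levertip',tri((t,T(403,135)),(s,S(92,352))))
a=atz(t,T(378,215),.0105);b=atz(t,T(658,156),.0105);print('edge',a,b,np.degrees(np.arctan2(*(b-a)[[1,0]])),np.linalg.norm(b-a))
a=atz(t,T(362,122),.0105);print(a)
print('button',atz(t,T(530,127),.0355))
print('drv top',tri((t,E(718,410)),(s,D(316,376))))
print('bore',tri((t,E(688,443)),(s,D(316,510))))
print('marker',tri((t,E(686,350)),(s,D(404,400))))
print('block ends', atz(t,E(630,352),.066),atz(t,E(672,342),.066),atz(t,E(720,465),.066),atz(t,E(658,490),.066))
print([R.from_quat(get_obs()['orientation'],scalar_first=True).as_matrix().round(3)])
E
```

```text
ap (array([0.41672022, 0.16745171, 0.05017887]), [0.1, 0.1])
levertip (array([0.39285055, 0.28748507, 0.08612897]), [1.2, 1.2])
edge [0.35557253 0.3160402  0.0105    ] [0.39096895 0.13291137 0.0105    ] -79.06037307215453 0.18651829913096332
[0.41757625 0.32811729 0.0105    ]
button [0.40724686 0.21414319 0.0355    ]
drv top (array([ 0.45848235, -0.36456313,  0.18659162]), [0.7, 0.7])
bore (array([ 0.45874552, -0.36767427,  0.06480839]), [0.6, 0.6])
marker (array([ 0.52153067, -0.3502014 ,  0.15183267]), [0.4, 0.4])
block ends [ 0.54562537 -0.31947615  0.066     ] [ 0.55437485 -0.35997777  0.066     ] [ 0.43812377 -0.39548347  0.066     ] [ 0.4164592  -0.33594633  0.066     ]
[array([[-0.898,  0.439, -0.   ],
       [ 0.439,  0.898, -0.001],
       [ 0.   , -0.001, -1.   ]])]
```

Call:
drive_tool(
  increments=[
    [[-0.02, -0.01, 0], -0.065],
    [[-0.045, -0.023, 0], -0.13],
    [[-0.07, -0.036, 0], -0.195],
    [[-0.095, -0.05, 0], -0.26],
    [[-0.12, -0.062, 0], -0.325],
    [[-0.145, -0.075, 0], -0.39],
    [[-0.17, -0.088, 0], -0.455],
    [[-0.19, -0.1, 0], -0.52],
    [[-0.21, -0.11, 0], -0.585],
    [[-0.214, -0.111, 0], -0.645],
  ],
  hand=-1,
  grip_force=20,
)

```text
time: 1.15
tool_pos: [0.386, 0.2988, 0.2185]
orientation: [-0.0, -0.095, 0.995, -0.0]
wrist_force: [-0.4, -0.7, -0.3]
grip_width: 0.189
grip_force: 0.0
```

```bash
python3 - <<'E'
from h import *
c=snap('wrist','w1'); o=get_obs(); print(o['time'],o['tool_pos'],o['q'],o['grip_width']); print(R.from_quat(o['orientation'],scalar_first=True).as_matrix().round(3)); print(c['eye'],rot(c).round(3))
im=cv2.imread('pics/w1.png'); cv2.imwrite('pics/w1v.png',cv2.resize(im,(800,600),interpolation=cv2.INTER_CUBIC))
E
```

```text
1.2 [0.38591895 0.29917929 0.21849851] [ 5.64221966e-01  2.38782508e-01  1.80620801e+00 -2.65142263e-04
  1.09686552e+00 -1.20099769e+00] 0.15013047850175837
[[-0.981 -0.193 -0.   ]
 [-0.193  0.981 -0.   ]
 [ 0.    -0.    -1.   ]]
[0.32118285 0.28559841 0.38440644] [[-0.191  0.953  0.235]
 [ 0.982  0.185  0.046]
 [ 0.     0.24  -0.971]]
```

View pics/w1v.png

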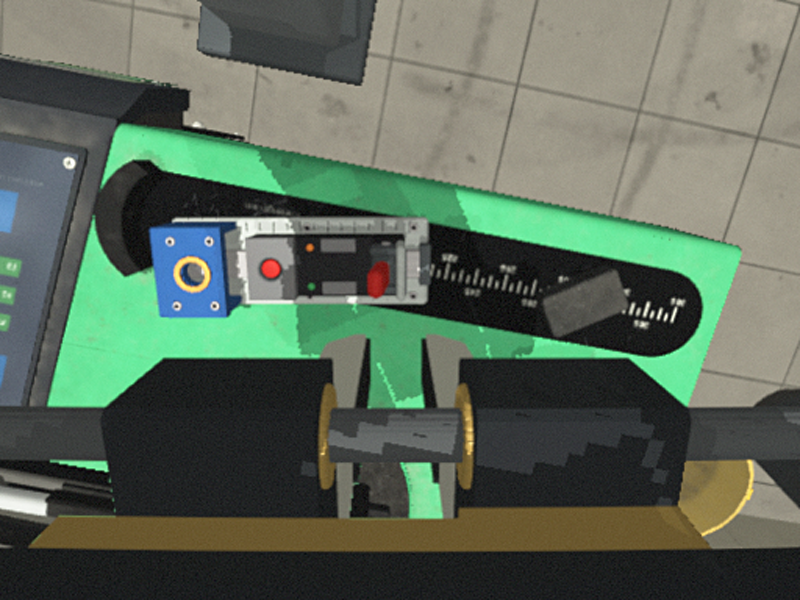

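The picture shows the gauge lying level in the view: ring (192,273), button (271,268), lever (378,278), plate's rear end (428,218)-(428,303), and the rubber block at (585,303).

```bash
python3 - <<'E'
from h import *
c=load('w1');s=load('side0');t=load('top0')
W=lambda x,y:(x/1.5625-.2,y/1.5625-.2)
ap=tri((c,W(192,273)),(t,(209.6,212.4)),(s,(229.2,192.2)));print('ap',ap); print(atz(c,W(192,273),.0545))
a,b=atz(c,W(429,218),.0105),atz(c,W(429,304),.0105);print('plate rear corners',a,b,np.linalg.norm(a-b)); m=(a+b)/2
d=ap[0]-m;d[2]=0;print('dir deg',np.degrees(np.arctan2(d[1],d[0])),'len (160)',np.linalg.norm(d))
e=atz(c,W(240,219),.0105);f=a;d2=e-f;print(np.degrees(np.arctan2(d2[1],d2[0])))
g=d/np.linalg.norm(d)
for n,p,z in [('button',(271,268),.0355),('tp rear top',(405,275),.0545),('tp rear 428',(428,275),.0445),('lever tip',(380,268),.0865),('rub',(543,301),.022),('rub2',(612,269),.022)]:
    q=atz(c,W(*p),z); print(n,q,'gauge x',(q-ap[0])[:2]@g[:2]*1000+61,'y',np.cross(g,q-ap[0])[2]*1000)
print(g)
im=cv2.imread('pics/w1.png')[135:205,140:290];cv2.imwrite('pics/w1c.png',cv2.resize(im,(800,373),interpolation=cv2.INTER_CUBIC))
E
```

```text
ap (array([0.4167123 , 0.16620336, 0.05142702]), [1.0, 1.1, 0.5])
[0.41602182 0.16629722 0.0545    ]
plate rear corners [0.35450717 0.31709929 0.0105    ] [0.41835365 0.33052427 0.0105    ] 0.06524264454001454
dir deg -79.12408627764934 len (160) 0.1604911371139064
-78.76912393141399
button [0.40734603 0.21370242 0.0355    ] gauge x 12.586865727518692 y -0.23578315602108996
tp rear top [0.39043969 0.30552118 0.0545    ] gauge x -80.77259493746504 y 0.48615084724445284
tp rear 428 [0.38954765 0.32153827 0.0445    ] gauge x -96.67029880241961 y 2.6322790789354915
lever tip [0.38237278 0.28812447 0.0865    ] gauge x -65.21044115108454 y -10.718320496023559
rub [0.39709113 0.41139843 0.022     ] gauge x -183.49307612161124 y 26.99531321363939
rub2 [0.36405992 0.45483988 0.022     ] gauge x -232.38665443860663 y 2.754054034339565
[ 0.18868263 -0.98203812  0.        ]
```

View pics/w1c.png

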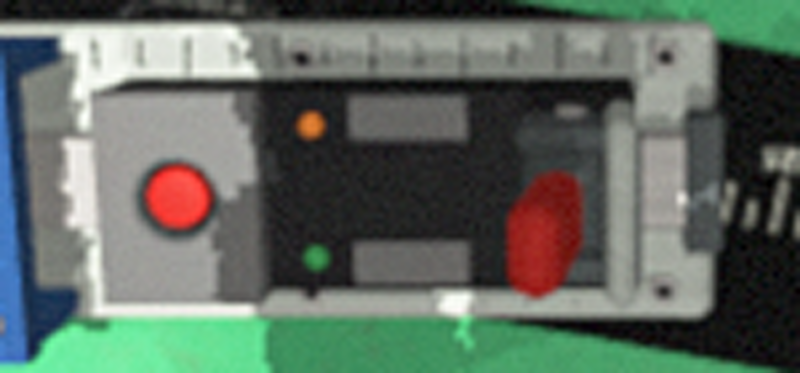

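Call:
drive_tool(
  increments=[
    [[-0.002, 0.022, 0.01], 0],
    [[-0.005, 0.044, 0.03], 0],
    [[-0.005, 0.045, 0.06], 0],
    [[-0.005, 0.045, 0.085], 0],
    [[-0.005, 0.045, 0.11], 0],
    [[-0.005, 0.045, 0.135], 0],
    [[-0.005, 0.045, 0.155], 0],
    [[-0.005, 0.045, 0.17], 0],
    [[-0.005, 0.045, 0.18], 0],
    [[-0.005, 0.045, 0.1825], 0],
  ],
)

```text
time: 2.2
tool_pos: [0.3809, 0.3454, 0.0352]
orientation: [-0.001, -0.095, 0.996, -0.0]
wrist_force: [0.1, -0.2, 0.8]
grip_width: 0.007
grip_force: 0.0
```

Call:
drive_tool(
  increments=[
    [[0, -0.005, 0], 0],
    [[0, -0.01, 0], 0],
    [[0, -0.015, 0], 0],
    [[0, -0.02, 0], 0],
    [[0, -0.025, 0], 0],
    [[0, -0.03, 0], 0],
    [[0, -0.035, 0], 0],
    [[0, -0.04, 0], 0],
    [[0, -0.045, 0], 0],
    [[0, -0.05, 0], 0],
  ],
)

```text
time: 3.2
tool_pos: [0.3912, 0.2961, 0.0362]
orientation: [0.0, -0.095, 0.995, 0.0]
wrist_force: [0.7, 2.5, 2.1]
grip_width: 0.005
grip_force: 1.3
```

Call:
drive_tool(
  increments=[
    [[0, -0.003, 0], 0],
    [[0, -0.006, 0], 0],
    [[0, -0.009, 0], 0],
    [[0, -0.012, 0], 0],
    [[0, -0.014, 0], 0],
    [[0, -0.016, 0], 0],
    [[0, -0.017, 0], 0],
    [[0, -0.018, 0], 0],
    [[0, -0.019, 0], 0],
    [[0, -0.02, 0], 0],
  ],
)

```text
time: 4.2
tool_pos: [0.3947, 0.2767, 0.0361]
orientation: [0.0, -0.095, 0.995, -0.0]
wrist_force: [1.3, 2.2, 0.2]
grip_width: 0.006
grip_force: 1.1
```

Call:
drive_tool(
  increments=[
    [[0, -0.001, 0], 0],
    [[0, -0.002, 0], 0],
    [[0, -0.0025, 0], 0],
    [[0, -0.003, 0], 0],
    [[0, -0.0035, 0], 0],
    [[0, -0.004, 0], 0],
    [[0, -0.0045, 0], 0],
    [[0, -0.005, 0], 0],
    [[0, -0.005, 0], 0],
    [[0, -0.005, 0], 0],
  ],
)

```text
time: 5.2
tool_pos: [0.3955, 0.273, 0.0362]
orientation: [0.0, -0.095, 0.996, 0.001]
wrist_force: [-1.6, 12.6, -1.2]
grip_width: 0.003
grip_force: 6.8
```

Call:
drive_tool(
  increments=[
    [[0, 0.008, 0], 0],
    [[0, 0.012, -0.01], 0],
    [[0, 0.012, -0.025], 0],
    [[0, 0.012, -0.0315], 0],
    [[0, 0.004, -0.0315], 0],
    [[0, -0.0055, -0.0315], 0],
    [[0, -0.011, -0.032], 0],
    [[0, -0.0165, -0.0325], 0],
    [[0, -0.022, -0.0313], 0],
    [[0, -0.028, -0.0297], 0],
  ],
)

```text
time: 6.2
tool_pos: [0.4009, 0.244, 0.0657]
orientation: [-0.0, -0.095, 0.995, 0.0]
wrist_force: [-2.9, 5.3, -0.8]
grip_width: 0.007
grip_force: 2.3
```

Call:
drive_tool(
  increments=[
    [[0, -0.005, 0.0027], 0],
    [[0, -0.01, 0.006], 0],
    [[0, -0.014, 0.01], 0],
    [[0, -0.018, 0.015], 0],
    [[0, -0.02, 0.0185], 0],
    [[0, -0.022, 0.0225], 0],
    [[0, -0.0225, 0.0245], 0],
    [[0, -0.0225, 0.026], 0],
    [[0, -0.0225, 0.027], 0],
    [[0, -0.0225, 0.027], 0],
  ],
)

```text
time: 7.2
tool_pos: [0.4061, 0.2213, 0.0398]
orientation: [0.001, -0.095, 0.995, -0.001]
wrist_force: [-1.8, -8.1, 20.9]
grip_width: 0.004
grip_force: 9.9
```

```bash
python3 - <<'E'
from h import *
c=snap('wrist','w2'); s=snap('side','s2')
a=cv2.resize(cv2.imread('pics/w2.png')[130:220,80:290],(800,343),interpolation=cv2.INTER_CUBIC)
b=cv2.resize(cv2.imread('pics/s2.png')[150:220,200:290],(330,257),interpolation=cv2.INTER_CUBIC)
z=np.zeros((600,800,3),np.uint8); z[:343]=a; z[343:,:330]=b; cv2.imwrite('pics/m2.png',z); print(get_obs()['tool_pos'],get_obs()['wrist_force'])
E
```

```text
[0.40610194 0.22131388 0.03975108] [-2.02996713 -9.17565101 21.4582753 ]
```

View pics/m2.png

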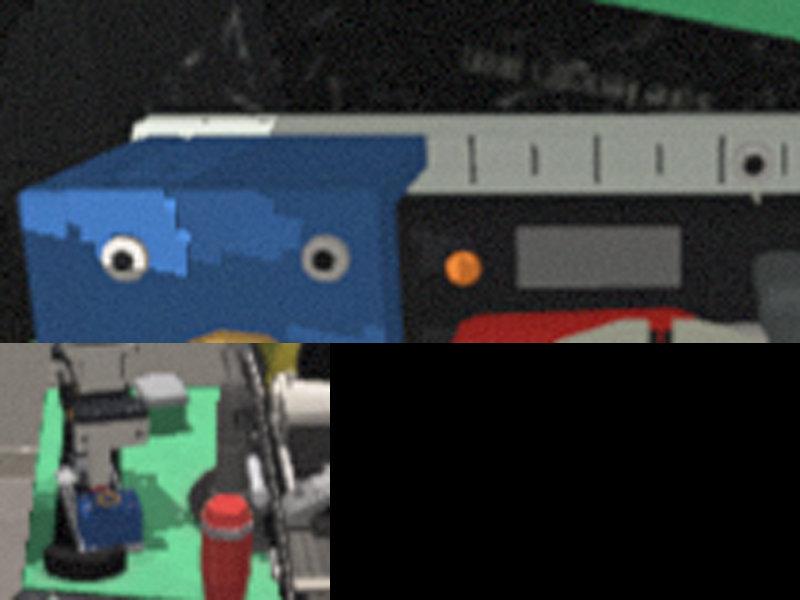

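Call:
drive_tool(
  increments=[
    [[0, 0, -0.005], 0],
    [[0, 0, -0.02], 0],
    [[0, 0, -0.05], 0],
    [[0, 0, -0.09], 0],
    [[0, 0, -0.13], 0],
    [[0, 0, -0.17], 0],
    [[0, 0, -0.205], 0],
    [[0, 0, -0.235], 0],
    [[0, 0, -0.25], 0],
    [[0, 0, -0.25], 0],
  ],
  hand=1,
)

```text
time: 8.3
tool_pos: [0.406, 0.2222, 0.2904]
orientation: [0.002, -0.095, 0.995, 0.0]
wrist_force: [0.4, -0.8, -0.8]
grip_width: 0.818
grip_force: 0.0
```

```bash
python3 - <<'E'
from h import *
c=snap('wrist','w3'); print(get_obs()['tool_pos'])
s=load('side0');t=load('top0')
E=lambda x,y:(295+(x-467)/4.173-.4,165+(y-300)/4.286-.4)
print('big',tri((t,E(535,333)),(s,(262,194))))
print('aper px',proj(c,[.4165,.1663,.0545]))
u=proj(c,[.4165,.22,.05]).astype(int); print(u)
im=cv2.imread('pics/w3.png'); x0=max(0,u[0]-110);y0=max(0,u[1]-70)
cv2.imwrite('pics/w3c.png',cv2.resize(im[y0:y0+130,x0:x0+200],(800,520),interpolation=cv2.INTER_CUBIC));print(x0,y0)
E
```

```text
[0.40543578 0.22199023 0.28883223]
big (array([ 0.50981414, -0.20039027,  0.24765396]), [1.4, 1.4])
aper px [207.57832503 158.16435815]
[249 165]
139 95
```

View pics/w3c.png

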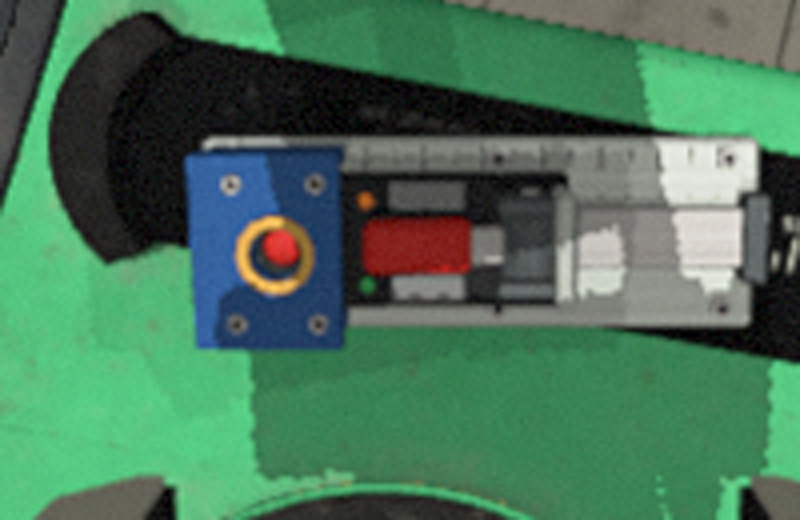

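The crop shows the button centred under the brass ring (274,255), the carriage home and the red lever folded flat (415,247). Next I'll cross to the tool block.

Call:
drive_tool(
  increments=[
    [[0.003, -0.015, 0], 0],
    [[0.008, -0.045, 0], 0],
    [[0.015, -0.085, 0], 0],
    [[0.022, -0.13, 0], 0],
    [[0.03, -0.175, 0], 0],
    [[0.038, -0.22, 0], 0],
    [[0.045, -0.265, 0], 0],
    [[0.052, -0.31, 0], 0],
    [[0.06, -0.355, 0], 0],
    [[0.068, -0.4, 0], 0],
  ],
)

```text
time: 9.35
tool_pos: [0.4131, -0.1853, 0.2872]
orientation: [-0.001, -0.095, 0.995, 0.001]
wrist_force: [0.9, 0.0, 0.8]
grip_width: 0.997
grip_force: 0.0
```

Call:
drive_tool(
  increments=[
    [[0.007, -0.04, 0], 0],
    [[0.014, -0.08, 0], 0],
    [[0.02, -0.115, 0], 0],
    [[0.024, -0.14, 0], 0],
    [[0.026, -0.154, 0], 0],
    [[0.026, -0.154, 0], 0],
    [[0.026, -0.154, 0], 0],
    [[0.026, -0.154, 0], 0],
    [[0.026, -0.154, 0], 0],
    [[0.026, -0.154, 0], 0],
  ],
)

```text
time: 10.35
tool_pos: [0.4178, -0.3389, 0.289]
orientation: [0.0, -0.095, 0.995, -0.0]
wrist_force: [-0.2, -0.1, -0.3]
grip_width: 1.0
grip_force: 0.0
```

```bash
python3 - <<'E'
from h import *
c=snap('wrist','w4'); o=get_obs(); print(o['time'],o['tool_pos'],o['q']); print(c['eye'])
cv2.imwrite('pics/w4v.png',cv2.resize(cv2.imread('pics/w4.png'),(800,600),interpolation=cv2.INTER_CUBIC))
E
```

```text
10.4 [ 0.41776437 -0.3390614   0.28902701] [-7.68313486e-01  2.64438698e-01  1.59216076e+00  2.80014650e-06
  1.28463839e+00 -2.52997216e+00]
[ 0.35291848 -0.35214944  0.45491794]
```

View pics/w4v.png

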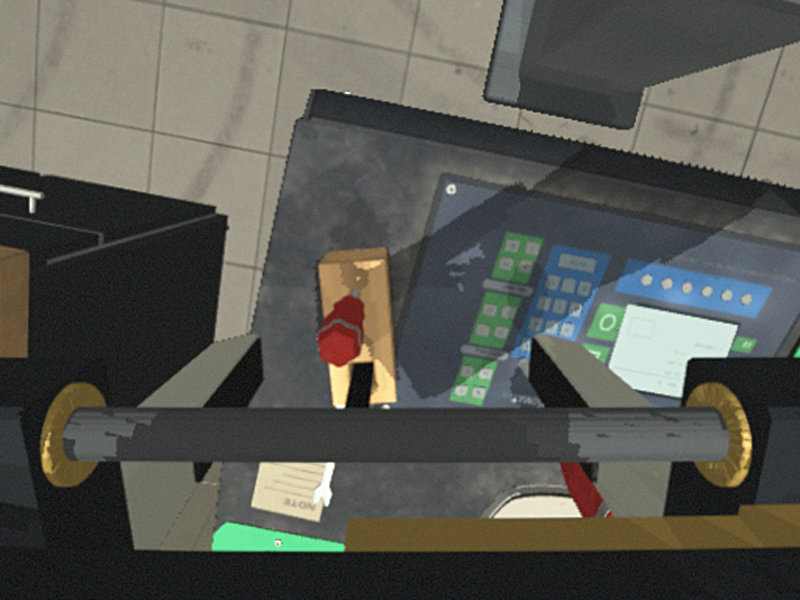

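The wrist view shows the block (355,325), the screwdriver's handle top near (340,347), its shaft entering around (358,287), and the marker at (358,385).

```bash
python3 - <<'E'
from h import *
c=load('w4');s=load('side0');t=load('top0')
W=lambda x,y:(x/1.5625-.2,y/1.5625-.2)
D=lambda x,y:(225+(x-250)/3.338-.4,230+(y-300)/3.333-.4)
E=lambda x,y:(295+(x-467)/4.173-.4,165+(y-300)/4.286-.4)
print('top of handle',tri((c,W(340,348)),(t,E(718,410)),(s,D(316,376))))
print('bore',tri((c,W(359,287)),(s,D(316,510)))); print(atz(c,W(359,287),.066))
for p in [(319,265),(387,249),(397,402),(333,404)]: print(p,atz(c,W(*p),.066))
a,b=atz(c,W(389,258),.066),atz(c,W(397,395),.066);print('right',np.degrees(np.arctan2(*(b-a)[[1,0]])))
a,b=atz(c,W(319,268),.066),atz(c,W(331,395),.066);print('left',np.degrees(np.arctan2(*(b-a)[[1,0]])))
print('predict', proj(c,[.4587,-.3666,.150])*1.5625, proj(c,[.4587,-.3666,.188])*1.5625)
# handle axis in views: red mask
for n,cc,box in [('w4',c,(190,175,240,240)),('side0',s,(232,245,255,290)),('top0',t,(338,180,362,205))]:
    x0,y0,x1,y1=box; im=cc['color'][y0:y1,x0:x1].astype(int); m=(im[...,0]>90)&(im[...,0]>2.2*im[...,1])&(im[...,0]>2.2*im[...,2])
    ys,xs=np.nonzero(m); print(n,len(xs),xs.min()+x0,xs.max()+x0,ys.min()+y0,ys.max()+y0,'cent',xs.mean()+x0,ys.mean()+y0)
E
```

```text
top of handle (array([ 0.45817691, -0.36403036,  0.18611859]), [0.9, 1.3, 0.4])
bore (array([ 0.45583075, -0.36188091,  0.05773425]), [2.7, 2.7])
[ 0.45104856 -0.36218523  0.066     ]
(319, 265) [ 0.43962822 -0.39579407  0.066     ]
(387, 249) [ 0.41722492 -0.3462149   0.066     ]
(397, 402) [ 0.54214097 -0.31403675  0.066     ]
(333, 404) [ 0.55412912 -0.36610343  0.066     ]
right 14.091760424756094
left 14.18211162686153
predict [340.43253684 328.51061647] [333.34905062 350.04740727]
w4 844 204 232 189 233 cent 218.43601895734596 212.61729857819904
side0 231 239 248 250 282 cent 243.75324675324674 266.31168831168833
top0 58 347 357 188 197 cent 352.3448275862069 192.79310344827587
```

Call:
drive_tool(
  increments=[
    [[-0.01, -0.01, 0], -0.02],
    [[-0.025, -0.023, 0], -0.052],
    [[-0.034, -0.031, 0.01], -0.052],
    [[-0.035, -0.0323, 0.03], -0.052],
    [[-0.035, -0.0323, 0.06], -0.052],
    [[-0.035, -0.0323, 0.09], -0.052],
    [[-0.035, -0.0323, 0.12], -0.052],
    [[-0.035, -0.0323, 0.145], -0.052],
    [[-0.035, -0.0323, 0.157], -0.052],
    [[-0.035, -0.0323, 0.158], -0.052],
  ],
)

```text
time: 11.4
tool_pos: [0.4577, -0.3641, 0.1298]
orientation: [-0.001, -0.121, 0.993, 0.001]
wrist_force: [0.0, -1.0, 0.1]
grip_width: 0.997
grip_force: 0.0
```

```bash
python3 - <<'E'
from h import *
o=get_obs(); print(o['tool_pos'],o['wrist_force'],o['q'][5])
s=snap('side','s5');c=snap('wrist','w5')
a=cv2.resize(cv2.imread('pics/s5.png')[190:330,200:300],(400,560),interpolation=cv2.INTER_CUBIC)
b=cv2.resize(cv2.imread('pics/w5.png')[150:330,170:340],(400,424),interpolation=cv2.INTER_CUBIC)
z=np.zeros((560,800,3),np.uint8); z[:,:400]=a; z[:424,400:]=b; cv2.imwrite('pics/m5.png',z)
E
```

```text
[ 0.4577445  -0.3641412   0.12981236] [ 0.03486212 -1.03334973  0.08633517] -2.5647162762133515
```

View pics/m5.png

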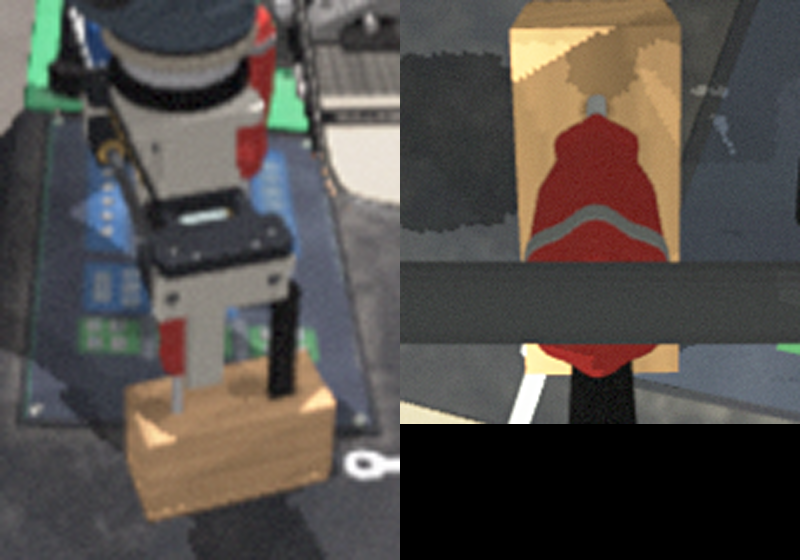

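The left crop (side) shows the near finger at (205,330) to the right of the handle (172,345). The right crop (wrist) shows the handle centred between the block's edges. I'll check the x offset.

```bash
python3 - <<'E'
from h import *
s=load('side0');o=get_obs();M=R.from_quat(o['orientation'],scalar_first=True).as_matrix();T=np.array(o['tool_pos'])
print('near finger px',proj(s,T+M@[0,-.055,-.01]),proj(s,T+M@[0,.055,-.01]), 'handle exp',proj(s,[.4585,-.3638,.143]))
for x in (.435,.44,.445,.45,.455,.46): print(x,proj(s,[x,-.3638,.143]))
c=load('w5'); K=lambda x,y:(170+(x-400)/2.353-.3,150+y/2.355-.3)
print('shaft at handle base',atz(c,K(598,110),.098),'bore',atz(c,K(597,98),.066),'near edge',atz(c,K(510,28),.066),atz(c,K(680,28),.066))
E
```

```text
near finger px [251.26067564 283.39930355] [238.63850495 253.30122084] handle exp [244.60126519 266.81024385]
0.435 [234.59911424 267.0288487 ]
0.44 [236.72970162 266.98246196]
0.445 [238.85896    266.93600739]
0.45 [240.98688246 266.88948531]
0.455 [243.1134621  266.84289608]
0.46 [245.23869205 266.79624004]
shaft at handle base [ 0.4489236 -0.3668375  0.098    ] bore [ 0.45404979 -0.36576409  0.066     ] near edge [ 0.4390149  -0.39680162  0.066     ] [ 0.42656717 -0.34652732  0.066     ]
```

Call:
drive_tool(
  increments=[
    [[0, 0, 0], 0],
    [[0, 0, 0], 0],
    [[0, 0, 0], 0],
    [[0, 0, 0], 0],
    [[0, 0, 0], 0],
    [[0, 0, 0], 0],
    [[0, 0, 0], 0],
    [[0, 0, 0], 0],
    [[0, 0, 0], 0],
    [[0, 0, 0], 0],
  ],
  hand=-1,
  grip_force=45,
)

```text
time: 12.5
tool_pos: [0.4581, -0.3646, 0.1308]
orientation: [-0.0, -0.121, 0.993, 0.0]
wrist_force: [-0.1, -0.2, 0.5]
grip_width: 0.266
grip_force: 45.0
```

Call:
drive_tool(
  increments=[
    [[0, 0, -0.002], 0],
    [[0, 0, -0.008], 0],
    [[0, 0, -0.02], 0],
    [[0, 0, -0.04], 0],
    [[0, 0, -0.06], 0],
    [[0, 0, -0.08], 0],
    [[0, 0, -0.1], 0],
    [[0, 0, -0.12], 0],
    [[0, 0, -0.135], 0],
    [[0, 0, -0.14], 0],
  ],
)

```text
time: 13.5
tool_pos: [0.4585, -0.365, 0.2734]
orientation: [0.001, -0.121, 0.993, -0.001]
wrist_force: [-0.5, 0.3, -0.7]
grip_width: 0.26
grip_force: 45.0
```

Call:
drive_tool(
  increments=[
    [[0.012, 0.01, 0], 0],
    [[0.03, 0.03, 0], 0],
    [[0.04, 0.06, 0], 0],
    [[0.04, 0.1, 0], 0],
    [[0.035, 0.145, 0], 0],
    [[0.028, 0.19, 0], 0],
    [[0.018, 0.235, 0], 0],
    [[0.008, 0.28, 0], 0],
    [[-0.004, 0.325, 0], 0],
    [[-0.016, 0.37, 0], 0],
  ],
)

```text
time: 14.5
tool_pos: [0.3843, 0.0001, 0.2711]
orientation: [0.0, -0.121, 0.993, -0.0]
wrist_force: [1.4, 0.2, -1.8]
grip_width: 0.261
grip_force: 45.0
```

Call:
drive_tool(
  increments=[
    [[-0.015, 0.04, 0], 0],
    [[-0.033, 0.08, 0], 0],
    [[-0.048, 0.11, 0], 0],
    [[-0.06, 0.135, 0], 0],
    [[-0.068, 0.15, 0], 0],
    [[-0.0707, 0.1557, 0], 0],
    [[-0.0707, 0.1557, 0], 0],
    [[-0.0707, 0.1557, 0], 0],
    [[-0.0707, 0.1557, 0], 0],
    [[-0.0707, 0.1557, 0], 0],
  ],
)

```text
time: 15.5
tool_pos: [0.4162, 0.1659, 0.2709]
orientation: [0.0, -0.12, 0.993, -0.0]
wrist_force: [-0.3, 0.2, -1.0]
grip_width: 0.26
grip_force: 45.0
```

```bash
python3 - <<'E'
from h import *
o=get_obs(); print(o['time'],o['tool_pos'],o['orientation'],o['grip_force'])
s=snap('side','s6');c=snap('wrist','w6')
T=np.array(o['tool_pos']);p=T-[0,0,.121]
us,uw=proj(s,p),proj(c,p);print('expected tip',us,uw)
x,y=us.astype(int); a=cv2.resize(cv2.imread('pics/s6.png')[y-45:y+35,x-25:x+25],(375,600),interpolation=cv2.INTER_CUBIC);print('s0',x-25,y-45,7.5)
X,Y=uw.astype(int); b=cv2.resize(cv2.imread('pics/w6.png')[Y-60:Y+60,X-42:X+43],(425,600),interpolation=cv2.INTER_CUBIC);print('w0',X-42,Y-60,5)
cv2.imwrite('pics/m6.png',np.hstack([a,b]))
E
```

```text
15.5 [0.41615767 0.16592419 0.27094729] [ 7.23933710e-05 -1.20350676e-01  9.92731439e-01 -1.36759817e-05] 44.999681598565076
expected tip [228.56792355 168.35840163] [253.39257773 179.74493263]
s0 203 123 7.5
w0 211 119 5
```

View pics/m6.png

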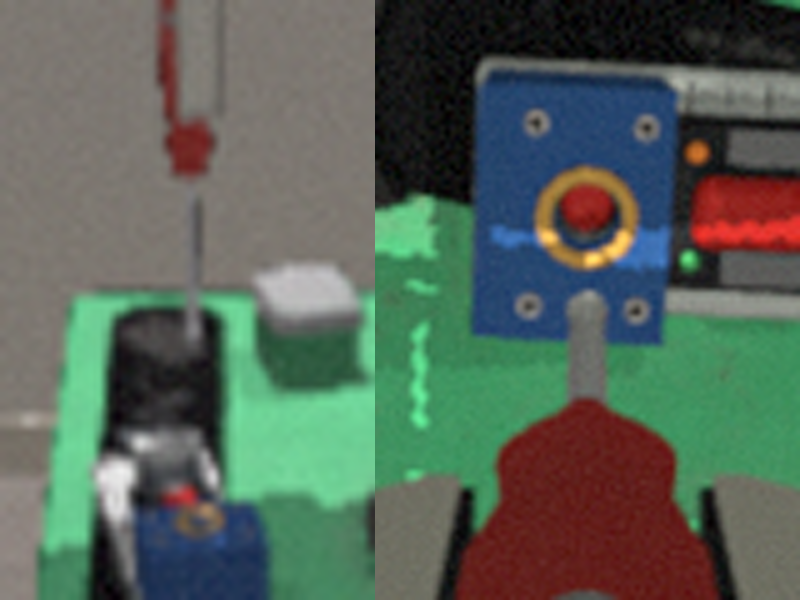

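The side crop has the blade tip at (193,343). The wrist crop has the tip at (587,302) and the ring centre at (586,217). Both tip readings match the expectation to within a pixel.

```bash
python3 - <<'E'
from h import *
s=load('s6');c=load('w6');o=get_obs();T=np.array(o['tool_pos'])
w=lambda x,y:(211+(x-375)/5-.4,119+y/5-.4); S=lambda x,y:(203+x/7.5-.43,123+y/7.5-.43)
tip=tri((c,w(587,302)),(s,S(193,341)));print('tip',tip,tip[0]-T)
t1=atz(c,w(587,302),T[2]-.121);print('tip wrist only',t1)
a=atz(c,w(586,217),.0545);a2=tri((c,w(586,217)),(s,S(199,519)));print('ap',a,a2)
M=R.from_quat(o['orientation'],scalar_first=True).as_matrix(); print('tool shift',M.T@(a-t1), M.T@(a2[0]-tip[0]))
print('shaft top', atz(c,w(588,402),T[2]-.031)-T)
E
```

```text
tip (array([0.41522879, 0.16532809, 0.15151959]), [0.0, 0.0]) [-0.00097322 -0.00078218 -0.11940978]
tip wrist only [0.4155769  0.16541582 0.14992937]
ap [0.41666624 0.16552072 0.0545    ] (array([0.41670856, 0.16555561, 0.05315184]), [0.2, 0.2])
tool shift [-0.0010686  -0.00015247  0.09542954] [-0.0014766  -0.0001266   0.09836797]
shaft top [-0.00806352 -0.00247687 -0.031     ]
```

Call:
drive_tool(
  increments=[
    [[-0.0012, 0, 0.01], 0],
    [[-0.0012, 0, 0.03], 0],
    [[-0.0012, 0, 0.05], 0],
    [[-0.0012, 0, 0.065], 0],
    [[-0.0012, 0, 0.078], 0],
    [[-0.0012, 0, 0.087], 0],
    [[-0.0012, 0, 0.093], 0],
    [[-0.0012, 0, 0.099], 0],
    [[-0.0012, 0, 0.105], 0],
    [[-0.0012, 0, 0.11], 0],
  ],
)

```text
time: 16.6
tool_pos: [0.4174, 0.1668, 0.1605]
orientation: [0.0, -0.121, 0.993, 0.0]
wrist_force: [0.1, 0.3, -1.5]
grip_width: 0.264
grip_force: 45.0
```

Call:
drive_tool(
  increments=[
    [[0, 0, 0.001], 0],
    [[0, 0, 0.002], 0],
    [[0, 0, 0.003], 0],
    [[0, 0, 0.004], 0],
    [[0, 0, 0.005], 0],
    [[0, 0, 0.006], 0],
    [[0, 0, 0.007], 0],
    [[0, 0, 0.0075], 0],
    [[0, 0, 0.0075], 0],
    [[0, 0, 0.0075], 0],
  ],
)

```text
time: 17.6
tool_pos: [0.4175, 0.1669, 0.1534]
orientation: [0.0, -0.121, 0.993, 0.0]
wrist_force: [0.4, 0.3, 4.5]
grip_width: 0.263
grip_force: 45.0
```

Call:
drive_tool(
  increments=[
    [[0, 0, 0.0005], 0],
    [[0, 0, 0.001], 0],
    [[0, 0, 0.0015], 0],
    [[0, 0, 0.002], 0],
    [[0, 0, 0.002], 0],
    [[0, 0, 0.002], 0],
    [[0, 0, 0.002], 0],
    [[0, 0, 0.002], 0],
    [[0, 0, 0.002], 0],
    [[0, 0, 0.002], 0],
  ],
)

```text
time: 18.6
tool_pos: [0.4183, 0.1671, 0.1527]
orientation: [0.001, -0.121, 0.993, 0.0]
wrist_force: [-2.9, -1.0, 19.1]
grip_width: 0.259
grip_force: 45.0
```

Call:
drive_tool(
  increments=[
    [[0, 0, -0.0003], 0],
    [[0, 0, -0.0007], 0],
    [[0, 0, -0.0007], 0],
    [[0, 0, -0.0007], 0],
    [[0, 0, -0.0007], 0],
    [[0, 0, -0.0007], 0],
    [[0, 0, -0.0007], 0],
    [[0, 0, -0.0007], 0],
    [[0, 0, -0.0007], 0],
    [[0, 0, -0.0007], 0],
  ],
)

```text
time: 19.6
tool_pos: [0.418, 0.167, 0.1529]
orientation: [0.001, -0.121, 0.993, 0.0]
wrist_force: [-1.3, -0.6, 14.3]
grip_width: 0.261
grip_force: 45.0
```

```bash
python3 -c "
from station import *
print(sign_off())"
```

```text
the job is handed in; nothing more can be done
None
```

I handed the job in at about 20 s of the 61 s allowed: carriage home, lever folded, and the gripped screwdriver pressing the zero button with about 14 N at the wrist. The final press was judged by force and height only, not by a picture, and `sign_off()` gave no verdict.

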